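Close up the bottle carrier and lock its fence

TASK

Flip the red-knobbed cam lever over to free the carrier's sliding fence, and gently push the fence up the carrier until the three bottles stand upright in line with no gaps left between fence, bottles and end stop. Then flip the lever fully back over to lock the fence there, leaving the other glassware and the brass weight on the bench alone.

Things in the scene. Friction and masses are not known exactly. Their poses are not given: they have to be found in the camera images.
- carrier: Bottle carrier fixed to the bench: wooden board 130 x 450 x 18 mm, lane along its y axis. Origin: lane middle at bench level (board from y -232 to +217 mm), z up. Lane floor 18 mm above the bench, between two flat iron rails (inner faces x = +-32 mm, outer +-42, tops 55 mm above the bench). Wooden end stop, 76 mm wide, top 80 mm above the bench, inner face at y = +200 mm.
- stop_face (a point): Point on the inner face of the end stop, on the lane's middle line, 50 mm above the bench (carrier x = 0, y = 200 mm). Axes as the carrier's.
- fence (a joint): Travel of the sliding fence along the carrier's +y, in m: 0 = fully back (cork face 275 mm from the end stop), 0.118 = limit of travel; with the three bottles closed up tightly it stands near 0.101. Free, it slides at about 2 N plus 1 to 4 N per bottle pushed and stays where left; locked, it holds against about 25 N.
- fence_face (a point): Middle of the fence's cork-faced front (58 mm wide, 52 mm high), 50 mm above the bench; it faces the bottles, towards the carrier's +y. Axes as the carrier's.
- push_plate (a point): Point on the rear face (facing the carrier's -y) of the fence's upright wooden push plate, 135 mm behind the cork face, on the middle line, 93 mm above the bench. The plate is 58 mm wide, 10 mm thick, top edge 109 mm above the bench; push it here towards the carrier's +y. Axes as the carrier's.
- lever (a joint): Angle of the cam lever on the fence, in rad: 0 = locked, leaning 0.55 rad from vertical towards the carrier's +x; 1.1 = free, leaning 0.55 rad towards the carrier's -x. Fixed stops at both ends; it stays where left. The cam bites below about 0.5: a level push at the knob takes 2 to 8 N. Locked, it may rest up to about 0.05 off its stop.
- lever_pivot (a point): Pivot of the cam lever, 33 mm above the bench, on the carrier's middle line, 55 mm behind the cork face and 80 mm in front of the push plate's rear face. The pivot axis lies along the carrier's y.
- lever_knob (a point): Centre of the red ball knob (24 mm across) at the end of the 10 mm thick steel lever, 100 mm from the pivot; 118 mm above the bench at either end of its swing and 133 mm at the top. Its axes turn with the lever.
- bottle_amber: Amber glass bottle, 60 mm across, straight sides to 55 mm, 100 mm high with its cork, about 0.22 kg, standing loose in the lane. Origin: centre of its underside.
- bottle_green: Green glass bottle, 60 mm across, straight sides to 58 mm, 106 mm high with its cork, about 0.22 kg, standing loose in the lane. Origin: centre of its underside.
- bottle_small: Clear glass bottle, 54 mm across, straight sides to 50 mm, 92 mm high with its cork, about 0.22 kg, standing loose in the lane. Origin: centre of its underside. The order of the three bottles in the lane varies.
- stock_bottle: Bystander: green glass bottle, 72 mm across, 137 mm high with its cork, on the bench on the robot's side of the carrier. Origin: centre of its underside.
- beaker: Bystander: glass cup, 68 mm across, 80 mm high, on the bench on the robot's side of the carrier. Origin: centre of its underside.
- weight: Bystander: brass weight, 44 mm across, 54 mm high, on the bench beyond the carrier. Origin: centre of its underside.
Things that resemble listed ones, but are neither listed nor needed, are in the scene too. What is shaped like the bottle_small but blue is not meant.

How it is judged:
On the way, in this order (a step that is already met when the one before it is completed fails the run):
1. the cam lever is flipped over to its free side (above 0.85 rad) while the fence still stands short of the bottles' closed-up place (value of joint lever above 0.85 rad and value of joint fence below 0.08 m), for 0.1 s.
2. with the lever still free (above 0.7 rad) the fence is pushed up until the row is closed (fence joint above 0.097) (value of joint fence above 0.097 m and value of joint lever above 0.7 rad), for 0.1 s.
At the end, for the whole second after the job is handed in: The lever is back over at its locked side (below 0.15 rad), the fence is at rest with its joint between 0.097 and 0.105 m (total play under about 4 mm), and all three bottles stand in the lane, upright within 0.1 rad, within 15 mm of its middle line, on its floor and at rest (value of joint lever below 0.15 rad and value of joint fence between 0.097 and 0.105 m and velocity of joint fence between -0.01 and 0.01 m/s and angle between each of bottle_amber, bottle_green, bottle_small's own z axis and vertical below 0.1 rad and x of bottle_amber in the frame of carrier between -0.015 and 0.015 m and y of bottle_amber in the frame of carrier between 0.03 and 0.19 m and z of bottle_amber in the frame of carrier between 0.014 and 0.022 m and linear speed of each of bottle_amber, bottle_green, bottle_small below 0.02 m/s and x of bottle_green in the frame of carrier between -0.015 and 0.015 m and y of bottle_green in the frame of carrier between 0.03 and 0.19 m and z of bottle_green in the frame of carrier between 0.014 and 0.022 m and x of bottle_small in the frame of carrier between -0.015 and 0.015 m and y of bottle_small in the frame of carrier between 0.03 and 0.19 m and z of bottle_small in the frame of carrier between 0.014 and 0.022 m); the robot touches nothing.
It fails at once if a bystander (stock bottle, beaker, weight) is moved more than 20 mm (distance of any of stock_bottle, beaker, weight from where it was at the start of the episode above 0.02 m).
It fails at once if a bottle in the carrier is tipped more than 0.4 rad (angle between any of bottle_amber, bottle_green, bottle_small's own z axis and vertical above 0.4 rad).
It fails at once if the fence is rammed against a bottle with more than 40 N (contact force between fence and bottle_amber above 40 N or contact force between fence and bottle_green above 40 N or contact force between fence and bottle_small above 40 N).
It also fails if it takes over 64 s, if anything falls off the work surface, if the arm or the gripper's body presses on something with over 40 N, if the wrist force passes 120 N, or if a joint passes its speed limit or range.

ROBOT

A 7-joint arm with a two-finger parallel gripper is mounted at the origin on the work surface. World frame = base frame: x ahead of the robot, y to its left, z up, the work surface at z = 0. Lengths are in m, angles in rad, forces in N, time in s.
With the tool pointing down it reaches from about 0.4 to 0.925 m from the base axis. Payload 4.1 kg.
Tool frame: the origin (TCP) lies at the very end of the fingers, on their centre line; the grasp point (between the pads) lies 19 mm behind it; z points along the fingers, y is the line along which they close (so a half turn about z gives the same grasp; the last joint's range is limited). The gripper opens to 85 mm and grips with 20 to 120 N. Pads are 22 mm wide; open, the fingers measure 114 mm over their backs; the gripper's body (76 mm by 85 mm) begins 54 mm behind the grasp point. The pads swing forward as they close: fully open they stand 13 mm farther back than shut.
Start: joints at [1.163, 0.398, 0.045, 1.537, -0.019, 1.207, -0.051], TCP at [0.198, -0.619, 0.231] pointing down, gripper open.
Joint ranges: [-2.82, 2.82], [-0.49, 2.23], [-1.37, 1.46], [0, 2.46], [-1.36, 4.5], [0.23, 2], [-2.94, 2.94]. Speed limits (rad/s): [2.57, 2.57, 3.14, 3.14, 3.14, 3.14, 3.14].

INTERFACE

Orientations are given as a rotation vector (axis times angle).
In Python, from plant import robot gives the robot as it stands.
- The arm moves only by the shell command python3 -m jog 'ROWS' [FORCE]. ROWS is JSON, one flat list of numbers, 5 for each row, row after row: the shift along the tool's x, y, z as a fraction of full scale, then the turn about the tool's z as a fraction of full scale, then the closure, from 0 (fully open) to 1 (shut). In form: [tx, ty, tz, twist, jaw, tx, ty, tz, twist, jaw, ...]. A call has 1 to 20 rows; each row shifts and turns the commanded pose from where the row before left it, along the tool's axes as they then stand; what a row does not reach is not made up. Full scale, the value 1, is 3 cm for a shift and 0.5 rad for a turn. A row lasts 1/10 s, in which the tool goes at most 50 mm and 8.59 degrees, less where a joint would pass 70% of its speed; a pose out of reach is approached as far as the arm can. A call with a number of a shift or a turn outside -1 to 1 is refused whole. A call with a gripper value outside its range is refused whole. The fingers move at their own pace and stop on an object; FORCE is the grip in N (left out, the last holds). Time passes only in rows, so rows that do not move let the fingers close. It gives the time, the measured TCP pose, the force, the opening and the grip force at its end, in the units of the state.
- robot.get_obs(): the state, without advancing time (a new reading comes with each control period).
- robot.grab_frame(name): name is "side" or "top"; returns a dict with "pixels" (420x560x3 uint8, red, green, blue), "vfov" (degrees; the focal length in pixels is half the picture's height over the tangent of half this angle, whatever the lens; pixels are square), "cx", "cy" (the principal point, pixels), "pose" (4x4, takes a point from camera to world coordinates). Camera axes: x right, y down, z forward; pixel columns grow to the right and rows downward; lengths in m; the calibration is good to about 2 mm. A picture is of the moment at which its call begins. There is no depth.
- robot.job_done(): hands the job in; it is judged then, once.
The state is a dict: "time_s": time; "joint_positions": joint angles; "dq": joint speeds; "joint_efforts": joint torques, N m; "tool_pos": TCP position; "eef_rot": TCP orientation; "wrist_force": force on the tool from outside, world axes, zero at the start; "ft_torque": the same for the moment, N m; "finger_gap": finger opening in m; "grip_force": force on a finger pad.
Only numpy, scipy, OpenCV 4.12 (cv2) and the standard library are available. Lean on these libraries where they do the work, as an engineer would, in place of code of your own. Each camera call takes 0.05 s, during which the arm holds its last target. There are 200 camera calls.

## Working session

There is one attempt and no reset: what is moved stays moved. The work goes in short steps, Python scripts to look and compute and a shell command to move; the robot and the scene stay as the last step left them, time stands still between calls to the robot, and variables do not carry over. Pictures are saved under pics/ and viewed, at most 10 in all, crops included, and the job is handed in when it is done.

```bash
mkdir -p pics; python3 - <<'E'
from plant import robot
import cv2,numpy as np
o=robot.get_obs();print({k:np.round(v,3) for k,v in o.items()})
for n in("side","top"):
    f=robot.grab_frame(n);cv2.imwrite(f"pics/{n}0.png",f["pixels"][:,:,::-1]);print(n,f["vfov"],f["cx"],f["cy"],np.round(f["pose"],4).tolist(), [k for k in f])
E
```

```text
{'time_s': np.float64(0.0), 'joint_positions': array([ 1.163,  0.399,  0.045,  1.538, -0.019,  1.207, -0.051]), 'dq': array([ 0.002,  0.001,  0.   , -0.001, -0.001,  0.   ,  0.002]), 'joint_efforts': array([-0.0000e+00, -4.7512e+01,  1.3650e+00, -2.5422e+01,  1.2000e-02,
        9.0000e-03, -0.0000e+00]), 'tool_pos': array([ 0.197, -0.619,  0.23 ]), 'eef_rot': array([-3.102e+00, -4.830e-01,  1.000e-03]), 'wrist_force': array([ 0.126, -1.034,  0.25 ]), 'ft_torque': array([-0.014, -0.071, -0.03 ]), 'grip_force': np.float64(0.0), 'finger_gap': np.float64(0.085)}
side 56.91732053916656 275.6360433097207 212.20557306620682 [[0.926, -0.2595, 0.2741, 0.3271], [-0.3775, -0.6385, 0.6707, -0.5321], [0.001, -0.7245, -0.6892, 0.6929], [0.0, 0.0, 0.0, 1.0]] ['pixels', 'vfov', 'cx', 'cy', 'pose']
top 51.831500037754786 279.3198687300481 219.01058540667506 [[0.0283, -0.9874, 0.156, 0.4217], [-0.9996, -0.029, -0.0026, 0.0537], [0.0071, -0.1559, -0.9878, 0.9966], [0.0, 0.0, 0.0, 1.0]] ['pixels', 'vfov', 'cx', 'cy', 'pose']
```

View pics/top0.png

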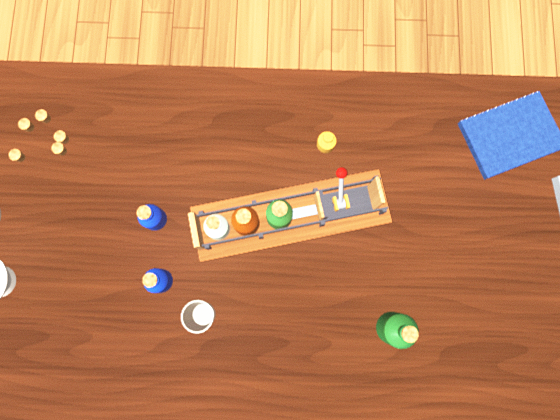

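View pics/side0.png

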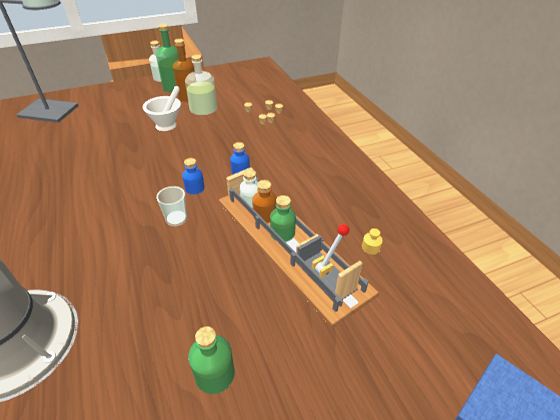

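The top view shows the carrier with the end stop at left (195,230) and push plate at right (380,190). The knob is at (341,173), leaning towards world +x. Bottles are clear, amber, green from the stop at (215,225), (244,220), (279,213). The weight is at (326,142), beaker (197,316) and stock bottle (400,332). The side view shows the knob at (343,230).

```bash
cat > h.py <<'E'
import numpy as np,cv2
def ray(f,uv):
    fl=f["pixels"].shape[0]/2/np.tan(np.radians(f["vfov"])/2);P=np.array(f["pose"])
    d=P[:3,:3]@np.array([(uv[0]-f["cx"])/fl,(uv[1]-f["cy"])/fl,1]);return P[:3,3],d/np.linalg.norm(d)
def atz(f,uv,z):
    c,d=ray(f,uv);return c+d*(z-c[2])/d[2]
def proj(f,p):
    fl=f["pixels"].shape[0]/2/np.tan(np.radians(f["vfov"])/2);P=np.array(f["pose"])
    q=P[:3,:3].T@(np.array(p)-P[:3,3]);return q[:2]/q[2]*fl+[f["cx"],f["cy"]]
def tri(fs,uvs):
    A=0;b=0
    for f,uv in zip(fs,uvs):
        c,d=ray(f,uv);M=np.eye(3)-np.outer(d,d);A=A+M;b=b+M@c
    return np.linalg.solve(A,b)
def red(f):
    p=f["pixels"].astype(int);m=((p[...,0]>150)&(p[...,1]<50)&(p[...,2]<50)).astype(np.uint8)
    n,l,s,c=cv2.connectedComponentsWithStats(m);i=1+np.argmax(s[1:,4]);return c[i],s[i,4]
E
python3 - <<'E'
from plant import robot
from h import *
fs=[robot.grab_frame(n) for n in("side","top")]
r=[red(f) for f in fs];print(r,"knob",tri(fs,[x[0] for x in r]))
t=fs[1]
p=t["pixels"]
print("board px",p[250,215],p[180,320],"table",p[280,300])
hsv=cv2.cvtColor(p,cv2.COLOR_RGB2HSV);print(hsv[250,215],hsv[185,310],hsv[280,300],hsv[232,195])
roi=np.zeros(p.shape[:2],np.uint8);roi[160:270,180:400]=1
m=((hsv[...,2]>140)&(hsv[...,0]<25)&(roi>0)).astype(np.uint8)
m=cv2.morphologyEx(m,cv2.MORPH_CLOSE,np.ones((9,9)))
n,l,s,c=cv2.connectedComponentsWithStats(m);i=1+np.argmax(s[1:,4]);print(s[i])
ys,xs=np.where(l==i);q=np.float32([atz(t,(x,y),.018)[:2] for x,y in zip(xs,ys)]);print(cv2.minAreaRect(q),q.shape)
g=cv2.resize(p[140:290,170:420],None,fx=3.2,fy=3.2,interpolation=cv2.INTER_CUBIC)
gm=cv2.resize(l[140:290,170:420].astype(np.uint8),None,fx=3.2,fy=3.2,interpolation=cv2.INTER_NEAREST)
g2=fs[0]["pixels"][150:330,200:400]
cv2.imwrite("pics/t1.png",g[:,:,::-1])
E
```

```text
[(array([343.82758621, 230.62068966]), np.int32(58)), (array([346., 173.]), np.int32(1))] knob [ 0.6591656  -0.08392395  0.12791083]
board px [248 189 113] [232 146  88] table [169 101  61]
[ 17 139 248] [ 17 140 248] [ 11 163 169] [ 29  46 255]
[  180   160   220   110 22991]
((0.5897762775421143, 0.026837334036827087), (0.25440314412117004, 0.5132975578308105), 1.7418549060821533) (22991, 2)
```

View pics/t1.png

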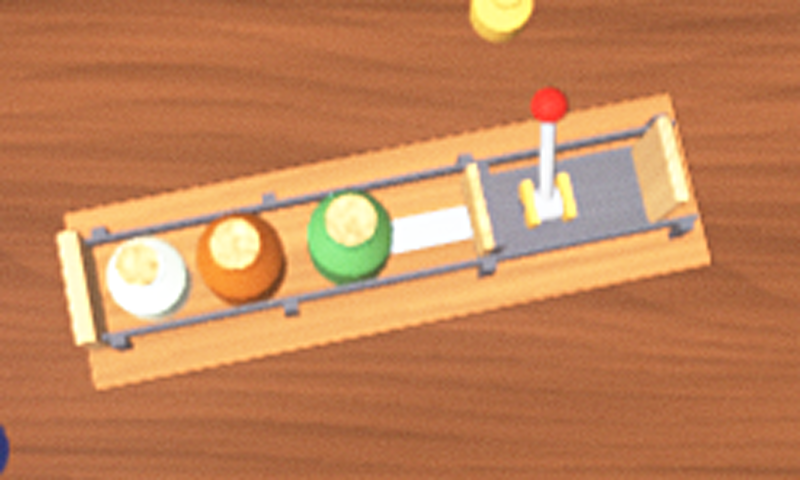

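The crop (3.2x, offset 170,140) shows the board corners at (64,212), (97,389), (710,262), (668,95), and the knob at (549,105). The push plate's top edge runs (663,118)-(685,203). The end stop's top runs (68,232)-(88,343).

```bash
python3 - <<'E'
from plant import robot
from h import *
from scipy.optimize import least_squares
s,t=[robot.grab_frame(n) for n in("side","top")]
uv=np.array([(64,212),(97,389),(710,262),(668,95)])/3.2+[170,140]
W=np.array([atz(t,u,.018)[:2] for u in uv]);print(W)
L=np.array([(.065,.217),(-.065,.217),(-.065,-.232),(.065,-.232)])
R=lambda a:np.array([[np.cos(a),-np.sin(a)],[np.sin(a),np.cos(a)]])
r=least_squares(lambda p:(L@R(p[2]).T+p[:2]-W).ravel(),[.59,.03,.1]);print(r.x,np.abs(r.fun).max())
ps=s["pixels"]
us=red(s)[0]; ut=np.array([549,105])/3.2+[170,140]
k=tri([s,t],[us,ut]);print("knob",k, atz(t,ut,.118),atz(s,us,.118))
tw=lambda p:(R(r.x[2]).T@(np.array(p)[:2]-r.x[:2]))
print("knob in carrier",tw(k),tw(atz(t,ut,.118)))
for e in((663,118),(685,203)): print("plate top",tw(atz(t,np.array(e)/3.2+[170,140],.109)))
for e in((68,232),(88,343)): print("stop top",tw(atz(t,np.array(e)/3.2+[170,140],.08)))
for nm,u,z in(("weight",(326,138),.054),("stock",(411,334),.137),("beaker",(197,316),.04)):print(nm,atz(t,u,z),tw(atz(t,u,z)))
from scipy.spatial.transform import Rotation as Ro
o=robot.get_obs();print(Ro.from_rotvec(o["eef_rot"]).as_matrix().round(3))
E
```

```text
[[ 0.59992831  0.25724146]
 [ 0.47395267  0.22637407]
 [ 0.57720309 -0.20725349]
 [ 0.69981745 -0.17804597]]
[0.58601385 0.03188112 0.2302318 ] 0.0024244332968015314
knob [ 0.66314798 -0.07654708  0.11878043] [ 0.66228214 -0.07628478  0.118     ] [ 0.6647863  -0.07600408  0.118     ]
knob in carrier [ 0.05035516 -0.12316941] [ 0.04957203 -0.12271645]
plate top [ 0.02804677 -0.1965384 ]
plate top [-0.03046918 -0.1972175 ]
stop top [0.03703173 0.20593878]
stop top [-0.03927594  0.20562335]
weight [ 0.76039355 -0.04981485  0.054     ] [ 0.15113514 -0.11933431]
stock [ 0.33960696 -0.20989712  0.137     ] [-0.29507966 -0.17916772]
beaker [0.35541991 0.22298743 0.04      ] [-0.18089831  0.23868597]
[[ 0.953  0.304 -0.   ]
 [ 0.304 -0.953  0.001]
 [-0.    -0.001 -1.   ]]
```

```bash
cat > c.py <<'E'
from plant import robot
import numpy as np
from scipy.spatial.transform import Rotation as Ro
o=robot.get_obs();a=.2302;R=np.array([[np.cos(a),-np.sin(a)],[np.sin(a),np.cos(a)]])
p=o["tool_pos"];M=Ro.from_rotvec(o["eef_rot"]).as_matrix()
print("t",o["time_s"],"carrier xyz mm",np.round(np.r_[R.T@(p[:2]-[.586,.0319]),p[2]]*1000,1),"yaw err",round(np.arctan2(M[1,0],M[0,0])-a,3),"F carrier",np.round(np.r_[R.T@o["wrist_force"][:2],o["wrist_force"][2]],1),"gap",o["finger_gap"])
E
python3 -m jog '[1,-0.7,0,0.16,1, 1,-0.7,0,0,1, 1,-0.7,0,0,1, 1,-0.7,0,0,1, 1,-0.7,0,0,1, 1,-0.7,0,0,1, 1,-0.7,0,0,1, 1,-0.7,0,0,1, 1,-0.7,0,0,1, 1,-0.7,0,0,1, 1,-0.7,0,0,1, 1,-0.7,0,0,1, 1,-0.7,0,0,1, 1,-0.7,0,0,1, 1,-0.7,0,0,1, 1,-0.7,0,0,1, 1,-0.7,0,0,1, 1,-0.7,0,0,1, 1,-0.7,0,0,1, 0,0,0,0,1]' 20; python3 c.py
```

```text
time_s: 2.3
tool_pos: [0.6627, -0.092, 0.2308]
eef_rot: [-3.115, -0.372, -0.004]
wrist_force: [-0.5, 0.9, -0.3]
finger_gap: -0.0003
grip_force: 0.0
t 2.3 carrier xyz mm [  46.4 -138.1  230.8] yaw err 0.007 F carrier [-0.3  1.  -0.3] gap -0.0002905308284894857
```

```bash
python3 -m jog '[0.8,-0.25,0,0.015,1, 0.8,-0.25,0,0,1, 0,0,0.8,0,1, 0,0,0.8,0,1, 0,0,0.8,0,1, 0,0,0.8,0,1, 0,0,0.8,0,1, 0,0,0,0,1, 0,0,0,0,1]' >/dev/null; python3 c.py; python3 - <<'E'
from plant import robot
import cv2,numpy as np
a,b=[robot.grab_frame(n)["pixels"] for n in("side","top")]
g=np.hstack([cv2.resize(a[170:330,250:410],(400,400)),cv2.resize(b[110:270,270:430],(400,400))])
cv2.imwrite("pics/p2.png",g[:,:,::-1])
E
```

```text
t 3.2 carrier xyz mm [  89.8 -130.6  111.4] yaw err -0.009 F carrier [0.3 0.2 0.9] gap -3.079609211392234e-05
```

View pics/p2.png

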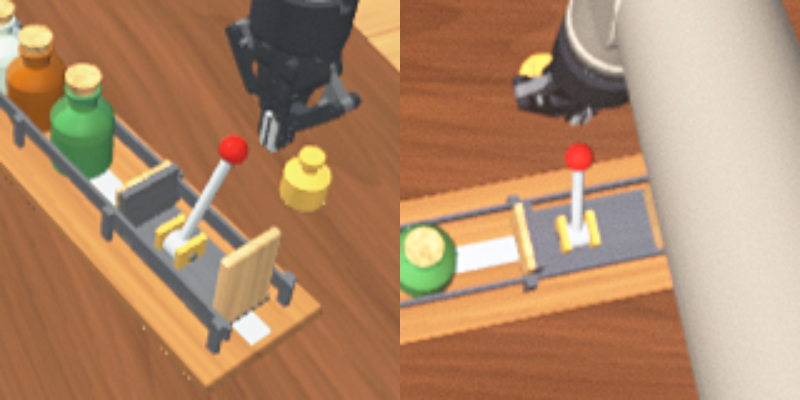

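The fingers stand clear on the +x side of the knob (left panel, knob at (233,150), fingers at (270,130)). I'll push in -x next.

```bash
python3 -m jog '[0,-0.25,0.1,0.01,1, -0.3,0,0,0,1, -0.3,0,0,0,1, -0.3,0,0,0,1, -0.3,0,0,0,1, -0.3,0,0,0,1, -0.3,0,0,0,1, -0.3,0,0,0,1, -0.3,0,0,0,1, -0.3,0,0,0,1, -0.3,0,0,0,1, -0.3,0,0,0,1, 0,0,0,0,1]'|grep force; python3 c.py; python3 - <<'E'
from plant import robot
from h import *
for n in("side","top"):
    f=robot.grab_frame(n);p=f["pixels"].astype(int);print(n,red(f))
E
```

```text
wrist_force: [0.8, 0.5, -1.0]
grip_force: 0.0
t 4.6 carrier xyz mm [ -11.3 -120.9  107.6] yaw err -0.014 F carrier [ 0.9  0.3 -1. ] gap -0.00020540618783222695
side (array([311.30645161, 247.24193548]), np.int32(62))Traceback (most recent call last):
  File "<stdin>", line 4, in <module>
  File "h.py", line 17, in red
    n,l,s,c=cv2.connectedComponentsWithStats(m);i=1+np.argmax(s[1:,4]);return c[i],s[i,4]
                                                    ~~~~~~~~~^^^^^^^^^
    return _wrapfunc(a, 'argmax', axis=axis, out=out, **kwds)
    return bound(*args, **kwds)
ValueError: attempt to get argmax of an empty sequence
```

```bash
python3 -m jog '[-0.15,0,0,0,1, -0.15,0,0,0,1, -0.15,0,0,0,1, -0.15,0,0,0,1, 0,0,0,0,1]'|grep force; python3 c.py; python3 - <<'E'
from plant import robot
from h import *
f=robot.grab_frame("side");u=red(f)[0]
R=lambda a:np.array([[np.cos(a),-np.sin(a)],[np.sin(a),np.cos(a)]])
for z in (.118,.125,.13): print(z,R(.2302).T@(atz(f,u,z)[:2]-[.586,.0319]))
E
```

```text
wrist_force: [3.3, 1.2, -2.4]
grip_force: 1.7
t 5.2 carrier xyz mm [ -26.7 -120.6  108.5] yaw err -0.014 F carrier [ 3.5  0.4 -2.4] gap -0.00011041443599003976
0.118 [-0.04970622 -0.12528159]
0.125 [-0.05373661 -0.12972291]
0.13 [-0.05661547 -0.13289529]
```

```bash
python3 -m jog '[0.8,0,0,0.03,1, 0,0,-0.8,0,1, 0,0,-0.8,0,1, 0,1,0,0,1, 0,1,0,0,1, 0,1,0,0,1, 0,1,0,0,1, 0,0,0,0,1, 0,0,0,0,1]'|grep force; python3 c.py
```

```text
wrist_force: [0.2, 1.0, -0.0]
grip_force: 0.0
t 6.15 carrier xyz mm [  -7.8 -242.1  155.9] yaw err -0.031 F carrier [ 0.4  1.  -0. ] gap -0.00022567635693674284
```

```bash
python3 -m jog '[0.25,0,0,-0.06,1, 0,0,0.75,0,1, 0,0,0.75,0,1, 0,0,0.75,0,1, 0,0,0,0,1, 0,-0.3,0,0,1, 0,-0.3,0,0,1, 0,0,0,0,1]'|grep force; python3 c.py; python3 - <<'E'
from plant import robot
import cv2,numpy as np
a,b=[robot.grab_frame(n)["pixels"] for n in("side","top")]
g=np.hstack([cv2.resize(a[170:330,250:410],(400,400)),cv2.resize(b[110:270,270:430],(400,400))])
cv2.imwrite("pics/p3.png",g[:,:,::-1])
E
```

```text
wrist_force: [0.0, -0.1, -1.0]
grip_force: 0.0
t 6.95 carrier xyz mm [   2.9 -220.6   90.5] yaw err 0.005 F carrier [-0.  -0.1 -1. ] gap 0.00018644631059895974
```

View pics/p3.png

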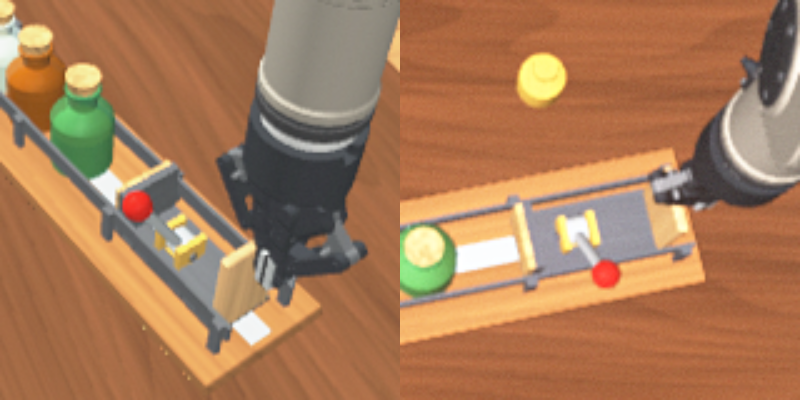

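The lever lies over on the free side (knob at (137,206) in the left panel). The fingers stand just behind the push plate. Pushing slowly.

```bash
python3 -m jog '[-0.1,-0.12,0,0,1, 0,-0.12,0,0,1, 0,-0.12,0,0,1, 0,-0.12,0,0,1, 0,-0.12,0,0,1, 0,-0.12,0,0,1, 0,-0.12,0,0,1, 0,-0.12,0,0,1, 0,-0.12,0,0,1, 0,-0.12,0,0,1, 0,-0.12,0,0,1, 0,-0.12,0,0,1, 0,-0.12,0,0,1, 0,-0.12,0,0,1, 0,-0.12,0,0,1, 0,-0.12,0,0,1, 0,-0.12,0,0,1, 0,-0.12,0,0,1, 0,-0.12,0,0,1, 0,0,0,0,1]'|grep force; python3 c.py; python3 - <<'E'
from plant import robot
import cv2,numpy as np
a,b=[robot.grab_frame(n)["pixels"] for n in("side","top")]
g=np.hstack([cv2.resize(a[150:310,220:380],(400,400)),cv2.resize(b[140:300,180:340],(400,400))])
cv2.imwrite("pics/p4.png",g[:,:,::-1])
E
```

```text
wrist_force: [-1.1, -2.8, -0.9]
grip_force: 0.7
t 9.05 carrier xyz mm [  -1.9 -154.3   88.7] yaw err 0.002 F carrier [-1.7 -2.5 -0.9] gap -0.00010046282392701567
```

View pics/p4.png

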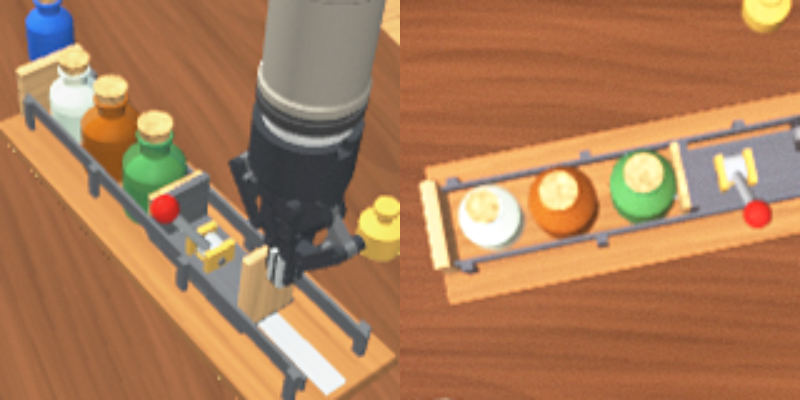

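The fence is now against the green bottle (right panel, fence at (682,177)), all bottles are upright, and gaps remain. Continuing.

```bash
python3 -m jog '[0,-0.1,0,0,1, 0,-0.1,0,0,1, 0,-0.1,0,0,1, 0,-0.1,0,0,1, 0,-0.1,0,0,1, 0,-0.1,0,0,1, 0,-0.1,0,0,1, 0,-0.1,0,0,1, 0,0,0,0,1]'|grep force; python3 c.py; python3 -m jog '[0,-0.1,0,0,1, 0,0,0,0,1]'>/dev/null; python3 c.py;
```

```text
wrist_force: [1.6, -5.1, -3.2]
grip_force: 2.3
t 10.05 carrier xyz mm [  -1.7 -131.2   88.8] yaw err 0.001 F carrier [ 0.4 -5.3 -3.2] gap 0.00017801244621485038
t 10.25 carrier xyz mm [  -1.7 -128.4   88.8] yaw err 0.001 F carrier [ 1.3 -5.6 -3.5] gap -0.0001260542267279718
```

```bash
python3 -m jog '[0,-0.05,0,0,1, 0,0,0,0,1]'>/dev/null; python3 c.py;python3 -m jog '[0,-0.05,0,0,1, 0,0,0,0,1]'>/dev/null; python3 c.py
```

```text
t 10.45 carrier xyz mm [  -1.7 -127.3   88.8] yaw err 0.001 F carrier [ 1.3 -6.2 -2.5] gap -4.4217706513063826e-05
t 10.65 carrier xyz mm [  -1.7 -125.8   88.8] yaw err 0.001 F carrier [ 1.3 -5.8 -3.7] gap 0.00010516809318035398
```

```bash
for i in 1; do python3 -m jog '[0,-0.05,0,0,1, 0,0,0,0,1]'>/dev/null; python3 c.py;python3 -m jog '[0,-0.05,0,0,1, 0,0,0,0,1]'>/dev/null; python3 c.py; done; python3 - <<'E'
from plant import robot
import cv2,numpy as np
a,b=[robot.grab_frame(n)["pixels"] for n in("side","top")]
g=np.hstack([cv2.resize(a[150:270,220:340],(400,400),interpolation=2),cv2.resize(b[170:270,185:285],(400,400),interpolation=2)])
cv2.imwrite("pics/p5.png",g[:,:,::-1])
E
```

```text
t 10.85 carrier xyz mm [  -1.7 -124.3   88.8] yaw err 0.001 F carrier [ 1.2 -5.4 -3.2] gap 0.00011705247262474238
t 11.05 carrier xyz mm [  -1.7 -123.    88.8] yaw err 0.001 F carrier [ 0.9 -6.6 -3.5] gap -0.0001367999256453728
```

View pics/p5.png

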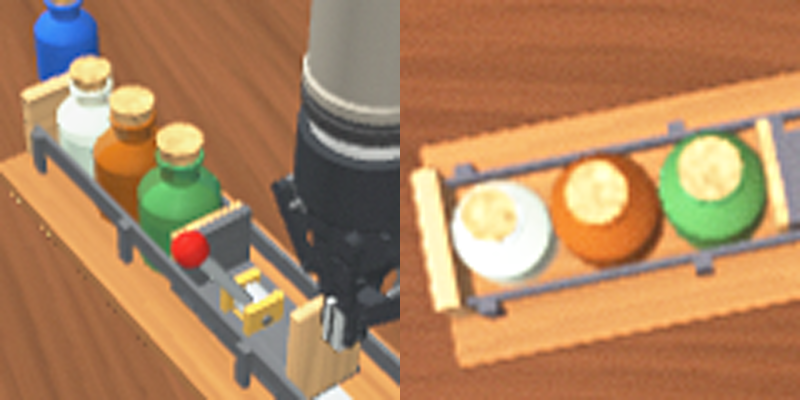

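The bottles are nearly closed up, and a small amber–green gap may remain near (660,200). The force hasn't jumped yet, so I'll keep going in 1.5 mm steps.

```bash
python3 -m jog '[0,-0.05,0,0,1, 0,0,0,0,1]'>/dev/null; python3 c.py;python3 -m jog '[0,-0.05,0,0,1, 0,0,0,0,1]'>/dev/null; python3 c.py
```

```text
t 11.35 carrier xyz mm [  -1.7 -123.    88.9] yaw err 0.0 F carrier [ 2.4 -7.6 -3.4] gap -0.0006011441191366926
t 11.55 carrier xyz mm [  -1.7 -122.9   88.9] yaw err -0.001 F carrier [  2.  -10.2  -3.9] gap -0.000397560906564316
```

```bash
python3 -m jog '[0,-0.04,0,0,1, 0,0,0,0,1]'>/dev/null; python3 c.py;python3 -m jog '[0,-0.04,0,0,1, 0,0,0,0,1]'>/dev/null; python3 c.py
```

```text
t 11.75 carrier xyz mm [  -1.7 -122.9   88.9] yaw err -0.001 F carrier [  2.9 -11.8  -4.8] gap 5.0716457518557565e-05
t 11.95 carrier xyz mm [  -1.7 -122.8   89. ] yaw err -0.002 F carrier [  2.6 -13.9  -6.2] gap -0.00019104642814867371
```

```bash
python3 -m jog '[0,-0.06,0,0,1, 0,0,0,0,1]'>/dev/null; python3 c.py;python3 -m jog '[0,-0.06,0,0,1, 0,0,0,0,1]'>/dev/null; python3 c.py; python3 - <<'E'
from plant import robot
import cv2,numpy as np
from h import *
f=robot.grab_frame("top");b=f["pixels"]
cv2.imwrite("pics/p6.png",cv2.resize(b[165:275,180:335],(775,550),interpolation=2)[:,:,::-1])
E
```

```text
t 12.15 carrier xyz mm [  -1.8 -122.8   89. ] yaw err -0.003 F carrier [  3.2 -16.9  -6.7] gap 0.00011699593961400252
t 12.35 carrier xyz mm [  -1.8 -122.7   89.1] yaw err -0.004 F carrier [  3.4 -18.9  -8.1] gap 0.0001714752269739617
```

View pics/p6.png

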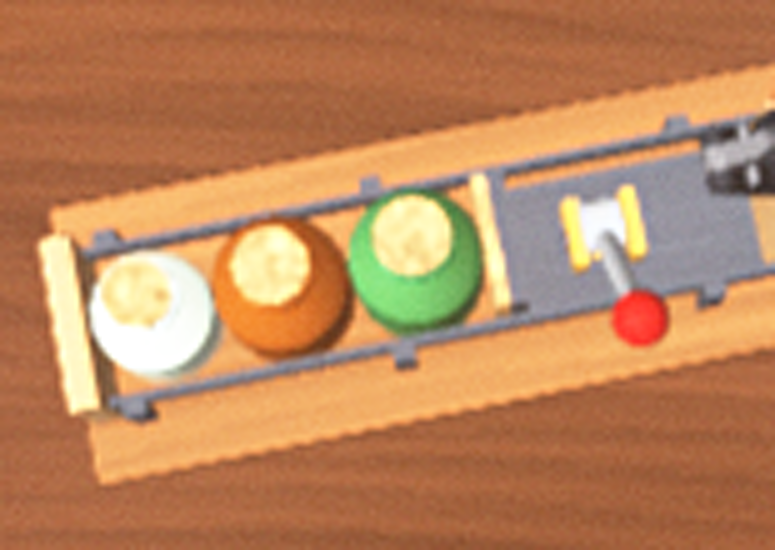

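All three bottles are in contact from stop to fence: stop (72,320), clear (155,315), amber (283,285), green (416,260), fence (492,240). A 19 N push gives no further motion. Next I'll retreat and go to the -x side of the knob.

```bash
python3 -m jog '[0,0.3,0,0,1, 0,0.6,0,0,1, 0,0.6,0,0,1, 0,0,-0.8,0,1, 0,0,-0.8,0,1, 0,0,-0.8,0,1, -0.6,-0.9,0,0,1, -0.6,-0.9,0,0,1, -0.6,-0.9,0,0,1, -0.6,-0.9,0,0,1, -0.6,-0.9,0,0,1, 0,0,0,0,1, 0,0,0,0,1]'|grep force; python3 c.py;  python3 - <<'E'
from plant import robot
from h import *
f=robot.grab_frame("side");u=red(f)[0]
R=lambda a:np.array([[np.cos(a),-np.sin(a)],[np.sin(a),np.cos(a)]])
print(red(f),R(.2302).T@(atz(f,u,.118)[:2]-[.586,.0319]))
E
```

```text
wrist_force: [-0.3, -0.6, 0.5]
grip_force: 0.0
t 13.7 carrier xyz mm [-91.9 -22.8 161.2] yaw err 0.003 F carrier [-0.5 -0.5  0.5] gap 0.0001296313036890969
(array([277.23214286, 225.05357143]), np.int32(56)) [-0.05018662 -0.03106469]
```

```bash
python3 -m jog '[0,0.25,0.6,0,1, 0,0,0.6,0,1, 0,0,0.57,0,1, 0,0,0,0,1, 0.3,0,0,0,1, 0.3,0,0,0,1, 0.3,0,0,0,1, 0.3,0,0,0,1, 0.3,0,0,0,1, 0.3,0,0,0,1, 0.3,0,0,0,1, 0.3,0,0,0,1, 0.3,0,0,0,1, 0.2,0,0,0,1, 0.2,0,0,0,1, 0,0,0,0,1]'|grep force; python3 c.py; python3 -m jog '[0.15,0,0,0,1, 0.15,0,0,0,1, 0,0,0,0,1]'>/dev/null; python3 c.py
```

```text
wrist_force: [0.3, 0.2, -0.2]
grip_force: 0.0
t 15.35 carrier xyz mm [  1.9 -30.4 107.4] yaw err 0.001 F carrier [ 0.3  0.1 -0.2] gap -0.0002467536429561531
t 15.65 carrier xyz mm [  9.8 -30.6 107.2] yaw err 0.001 F carrier [-2.2 -0.4 -0.9] gap 0.00024024683007089055
```

```bash
python3 -m jog '[0.15,0,0,0,1, 0.15,0,0,0,1, 0.15,0,0,0,1, 0,0,0,0,1]'>/dev/null; python3 c.py; python3 -m jog '[0.15,0,0,0,1, 0.15,0,0,0,1, 0,0,0,0,1]'>/dev/null; python3 c.py
```

```text
t 16.05 carrier xyz mm [ 23.5 -30.7 107.2] yaw err 0.001 F carrier [-3.3 -1.5 -1.7] gap 7.764763630073614e-05
t 16.35 carrier xyz mm [ 31.4 -30.7 106.8] yaw err 0.001 F carrier [-5.3 -1.  -3.5] gap -0.00021489713850038228
```

```bash
python3 -m jog '[0.12,0,0,0,1, 0.1,0,0,0,1, 0,0,0,0,1]'>/dev/null; python3 c.py; python3 -m jog '[0.1,0,0,0,1, 0,0,0,0,1]'>/dev/null; python3 c.py
```

```text
t 16.65 carrier xyz mm [ 32.9 -30.8 106.4] yaw err 0.0 F carrier [-15.6   0.5   3.1] gap 5.0248815642028314e-05
t 16.85 carrier xyz mm [ 33.1 -30.8 106.2] yaw err 0.0 F carrier [-22.2   0.4   8.5] gap -0.00010216942452499249
```

The lever is at its stop (22 N, no more motion). Retreating, then checking.

```bash
python3 -m jog '[-0.5,0,0,0,1, -0.8,0,0,0,1, -0.5,0,-0.5,0,1, 0,0,-1,0,1, 0,0,-1,0,1, 0,0,-1,0,1, -1,0,0,0,1, -1,0,0,0,1, -1,0,0,0,1, -1,0,0,0,1, 0,0,0,0,1, 0,0,0,0,1, 0,0,0,0,1]'|grep force; python3 c.py;  python3 - <<'E'
from plant import robot
from h import *
f=robot.grab_frame("side");u=red(f)[0]
R=lambda a:np.array([[np.cos(a),-np.sin(a)],[np.sin(a),np.cos(a)]])
print(red(f),R(.2302).T@(atz(f,u,.118)[:2]-[.586,.0319]))
a=f["pixels"];b=robot.grab_frame("top")["pixels"]
g=np.hstack([cv2.resize(a[150:310,220:380],(400,400),interpolation=2),cv2.resize(b[135:275,180:320],(400,400),interpolation=2)])
cv2.imwrite("pics/p7.png",g[:,:,::-1])
E
```

```text
wrist_force: [0.8, 0.4, 0.2]
grip_force: 0.0
t 18.15 carrier xyz mm [-129.5  -30.5  213.9] yaw err 0.002 F carrier [0.9 0.2 0.2] gap -0.0005227439937434462
(array([316.21568627, 205.60784314]), np.int32(51)) [ 0.05431211 -0.03182866]
```

View pics/p7.png

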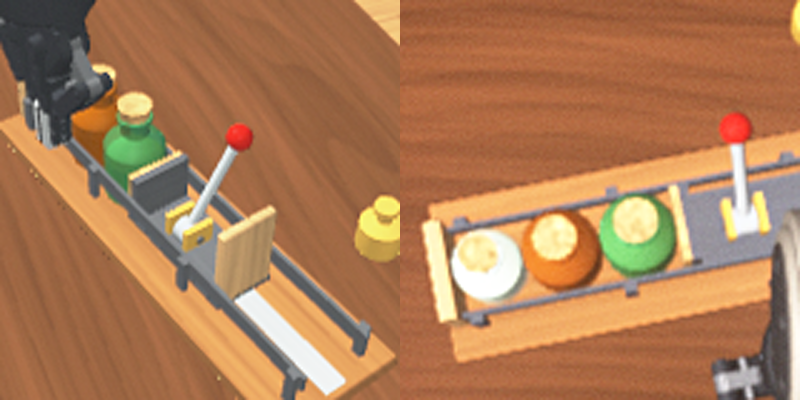

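The locked lever is back at its starting lean (knob x about +54 mm). The bottles are upright with no gaps, and the arm is clear. Handing in.

```bash
python3 -c "
from plant import robot
print(robot.job_done())"
```

```text
the job is handed in; nothing more can be done
None
```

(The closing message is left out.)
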